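Weigh a spice jar on the beam scale

ROBOT

A 6-joint arm with a two-finger parallel gripper is mounted at the origin on a cart in front of the work surface, level with it; the furniture and walls round the work are solid. World frame = base frame: x ahead of the robot, y to its left, z up, the work surface at z = 0. Lengths are in m, angles in degrees, forces in N, time in s.
With the tool pointing down it reaches from about 0.375 to 0.9 m from the base axis. Payload 3.1 kg.
Tool frame: the origin (TCP) lies on the centre line of the jaws, within the pads' length; the fingertips stand 8 mm ahead of it and the grasp point (between the pads) lies 11 mm behind it (r.nose_length is the z of the fingertips in the tool frame, in m); z points along the fingers, y is the line along which they close (so a half turn about z gives the same grasp; the last joint's range is limited). The gripper opens to 85 mm and grips with 20 to 120 N. Pads are 22 mm wide; open, the fingers measure 114 mm over their backs; the gripper's body (76 mm by 85 mm) begins 54 mm behind the grasp point. The pads swing forward as they close: fully open they stand 13 mm farther back than shut.
Start: joints at [60.533, 30.224, 82.088, -0, 67.689, -10.227], TCP at [0.206, 0.59, 0.239] pointing down, gripper open.
Joint ranges: [-176.69, 176.69], [-43.24, 126.21], [12.49, 139.97], [-82, 262], [0, 151.66], [-163.58, 163.58]. Speed limits (degrees/s): [159.86, 159.86, 180, 180, 180, 180].

INTERFACE

Orientations are given as [roll, pitch, yaw] about the fixed x, y, z axes, in that order (R = Rz(yaw) Ry(pitch) Rx(roll)).
In Python, from bench import r, viewer, sign_off gives the robot as it stands.
- The arm moves only by the tool apply_moves, never from a script. Its argument "steps" is a list of rows, each a list of 3 entries, a list of its own where there are three numbers: the shift along the tool's x, y, z as a fraction of full scale, then the turn, a rotation vector about the tool's x, y, z as a fraction of full scale, then the opening, from -1 (shut) to 1 (fully open), so that 0 is half open. A call has 1 to 5 rows; each row shifts and turns the commanded pose from where the row before left it, along the tool's axes as they then stand; what a row does not reach is not made up. Full scale, the value 1, is 0.03 m for a shift and 0.08 rad for a turn. A row lasts 1/12 s, in which the tool goes at most 41.7 mm and 7.16 degrees, less where a joint would pass 70% of its speed; a pose out of reach is approached as far as the arm can. A call with a number of a shift or a turn outside -1 to 1 is refused whole. A call with a gripper value outside its range is refused whole. The fingers move at their own pace and stop on an object; the grip force is fixed at half the most. Time passes only in rows, so rows that do not move let the fingers close. It gives the time, the measured TCP pose, the force, the opening and the grip force at its end, in the units of the state.
- r.observe(): the state, without advancing time (a new reading comes with each control period).
- viewer.capture(name): name is "scene" or "side" or "wrist"; returns a dict with "img" (480x640x3 uint8, red, green, blue), "intrinsics" (3x3 intrinsics, pixels), "distortion" ([k1, k2, p1, p2, k3] as OpenCV has them; the pictures are not rectified), "xyz" and "orientation" of the camera in the world. Camera axes: x right, y down, z forward; pixel columns grow to the right and rows downward; lengths in m; the calibration is good to about 2 mm. A picture is of the moment at which its call begins. There is no depth.
- sign_off(): hands the job in; it is judged then, once.
The state is a dict: "time": time; "joints": joint angles; "qvel": joint speeds; "tau": joint torques, N m; "tool_pos": TCP position; "eef_rot": TCP orientation; "contact_force": force on the tool from outside, world axes, zero at the start; "wrist_torque": the same for the moment, N m; "gripper_width": finger opening in m; "finger_force": force on a finger pad.
Only numpy, scipy, OpenCV 4.12 (cv2) and the standard library are available. Lean on these libraries where they do the work, as an engineer would, in place of code of your own. Each camera call takes 0.05 s, during which the arm holds its last target. There are 200 camera calls.

TASK

Weigh the spice jar on the kitchen's beam scale: stand it upright in the middle of the round platform and let go, then slide the poise along the notched beam until the pointer comes to rest between the two outer lines of the index plate, with the scale free of your hand. Work gently: the poise must click over the teeth without being pressed or forced against the beam, nothing may bear hard on the scale, and the other things on the worktop stay where they are.

Things in the scene. Friction and masses are not known exactly. Their poses are not given: they have to be found in the camera images.
- scale: Fixed grey bench scale. Origin on the worktop under the beam's middle line; y along the beam (+y to the platform, -y to the index plate), x across it, away from the robot, z up. Foot 90 x 410 x 14 mm, y -250 to +160 mm. Housing 95 x 90 x 42 mm under the platform. The fork (39 mm wide, 109 mm high) holds the beam's pivot at y = +30, z = 98 mm. The scale includes beam and platform.
- index_plate (a point): Middle line of the white upright index plate, at x = +16, y = -230, z = 98 mm of the scale. The plate is 34 mm wide and 138 mm high (top 138 mm above the worktop). A long middle line marks balance; the two shorter outer lines, 12.5 mm above and below, stand for +-0.05 rad of beam angle.
- platform_top (a point): Centre of the upper face of the round steel platform (106 mm diameter, 6 mm thick, flat, no rim), at x = 0, y = +120 mm of the scale, 68 mm above the worktop when the beam is level. It stays level and rises 50 mm per rad of beam angle (at most 7.5 mm up or down from level). Where on it the load stands does not change the weighing. z up.
- scale_beam (a joint): Beam angle, rad, stops at +-0.15. 0: level, pointer on the middle line; +: poise and pointer end down (poise too far out, towards the index plate); -: that end up (poise too far in). Off the stops it changes about 0.08 rad per notch. Settles in about 1 s when untouched. At the start it rests on the + stop and leaves it only when the poise is within about two notches of balance.
- beam_pivot (a point): Pivot of the beam (steel bar 10 mm thick, 14 mm high, from the pivot to 200 mm out, along the scale's -y). On its top are ten round teeth 12 mm apart; between them the poise rests 60, 72, ... 156 mm from the pivot, on a level 7 mm above it. Balance lies 60 to 116 mm out, by the jar's weight. The poise starts in a notch 140 to 160 mm out, so it must go inward (+y), 2 to 8 notches.
- pointer_tip (a point): Tip of the thin black pointer at the beam's far end, 262 mm from the pivot.
- poise: Dark steel poise, a loose 0.2 kg saddle closed round the beam; it can ride up 3 mm but not come off. Origin at its middle on the notch level, 105 mm above the worktop when level; y along the beam as the scale's, z up. Saddle 20 mm wide (x), 42 mm long (y), z -22 to +19 mm. On top a knob, 16 mm diameter, z +21 to +36 mm. It rises 2 mm over each tooth.
- poise_wings (a point): Middle of the poise's two wings (same point as its origin). They stick out across the beam to x = -33 and +33 mm, each 16 mm long in y and from z -16 to +12 mm. Two fingers held 40 mm open astride the beam can push both along it and leave the beam free. Pushed so, free to rise, it takes about 2 to 6 N; gripped at a fixed height or pressed down, it jams on the teeth.
- jar_center (a point): Centre, half-way up, of the glass spice jar with a screw cap that is to be weighed: 45 mm diameter, 100 mm high, weight unknown, 0.15 to 0.37 kg. It stands upright on the dark cooktop glass (6 mm above the worktop), left of the scale. z up.
- jar: The same spice jar; origin at the middle of its underside.
- mill: Wooden pepper mill, 58 mm diameter, 130 mm high, bystander; origin at the middle of its underside.
- shaker: Smooth barrel-shaped shaker, 65 mm diameter, 98 mm high, bystander; origin at the middle of its underside.
- spare_mug: China mug with a pattern of diamonds, 83 x 116 x 94 mm, bystander; origin at the middle of its underside.

How it is judged (in metres and radians):
On the way:
1. the jar stands upright on the platform, let go (horizontal distance between jar_center and platform_top below 0.03 m and angle between jar_center's own z axis and vertical below 0.1 rad and contact force between jar and scale above 0.5 N and z of jar_center in the frame of platform_top below 0.056 m and contact force between the fingers and jar below 0.05 N), for 0.3 s.
At the end, for the whole second after the job is handed in: The jar stands upright (within 0.1 rad) on the platform, its centre within 30 mm of the platform's, and the beam is at rest within 0.05 rad of level, so the pointer lies between the outer lines (horizontal distance between jar_center and platform_top below 0.03 m and angle between jar_center's own z axis and vertical below 0.1 rad and contact force between jar and scale above 0.5 N and z of jar_center in the frame of platform_top below 0.056 m and value of joint scale_beam between -0.05 and 0.05 rad and velocity of joint scale_beam between -0.03 and 0.03 rad/s and linear speed of jar below 0.02 m/s); the robot touches nothing.
It fails at once if the poise is forced against the scale with more than 12 N (contact force between poise and scale above 12 N).
It fails at once if the fingers or the arm bear on the scale with more than 10 N (contact force between any of the fingers, the arm and scale above 10 N).
It fails at once if the jar is pressed or dropped on the scale with more than 15 N (contact force between jar and scale above 15 N).
It fails at once if a bystander is moved more than 20 mm (distance of any of mill, shaker, spare_mug from where it was at the start of the episode above 0.02 m).
It also fails if it takes over 72 s, if anything falls off the work surface, if the arm or the gripper's body presses on something with over 40 N, if the wrist force passes 120 N, or if a joint passes its speed limit or range.

## Working session

There is one attempt and no reset: what is moved stays moved. The work goes in short steps, Python scripts to look and compute and a tool call to move; the robot and the scene stay as the last step left them, time stands still between calls to the robot, and variables do not carry over. Pictures are saved under pics/ and viewed, at most 10 in all, crops included, and the job is handed in when it is done.

Besides the shell and the picture viewer there is one more tool, called after ">>>" by a JSON object that holds its "method" and its "body". apply_moves: Moves the arm, as the interface text tells. Shift numbers are shares of 0.03 m and turn numbers shares of 0.08 rad, none past 1 either way. Its arguments: {"type":"object","properties":{"steps":{"type":"array","items":{"type":"array"}}},"required":["steps"]}

```bash
mkdir -p pics
python3 - <<'E'
from bench import r, viewer
import cv2, numpy as np
print(r.observe())
ims=[]
for n in ["scene","side"]:
    c=viewer.capture(n); cv2.imwrite(f"pics/{n}0.png",c["img"][:,:,::-1]); np.save(f"{n}0.npy",c,allow_pickle=True)
    print(n,c["intrinsics"],c["distortion"],c["xyz"],c["orientation"])
E
```

```text
{'time': 0.0, 'joints': array([ 6.05325930e+01,  3.02782949e+01,  8.21588667e+01, -7.45343860e-04,
        6.76883144e+01, -1.02271446e+01]), 'qvel': array([-0.03556972, -0.04332621, -0.00082793,  0.04973778,  0.0036435 ,
        0.05099125]), 'tau': array([ 8.05381715e-04, -4.42335856e+01, -1.78033519e+01, -1.70950620e-04,
        8.22378730e-03,  1.32941022e-05]), 'tool_pos': array([0.20557222, 0.58946597, 0.23832702]), 'eef_rot': array([-1.79876395e+02, -2.16003800e-02,  1.60759998e+02]), 'contact_force': array([-0.04301165,  0.04629426,  0.24769764]), 'wrist_torque': array([-0.01226374,  0.06936237,  0.02894683]), 'finger_force': 0.0, 'gripper_width': 0.08523990396051327}
scene [[547.08640772   0.         321.54492205]
 [  0.         547.08640772 237.19600182]
 [  0.           0.           1.        ]] [0.05301301 0.         0.         0.         0.        ] [-0.20015631 -0.70255212  1.18581119] [-138.69678539   -0.64040814  -54.19769019]
side [[481.49294514   0.         323.26958282]
 [  0.         481.49294514 236.80147265]
 [  0.           0.           1.        ]] [-0.06961678  0.          0.          0.          0.        ] [0.67513417 0.96483242 0.67339823] [-116.8560813    -0.35881945  176.4611983 ]
```

View pics/scene0.png

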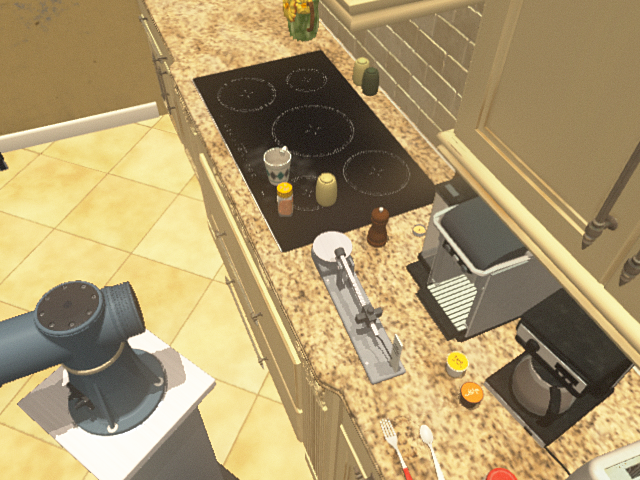

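View pics/side0.png

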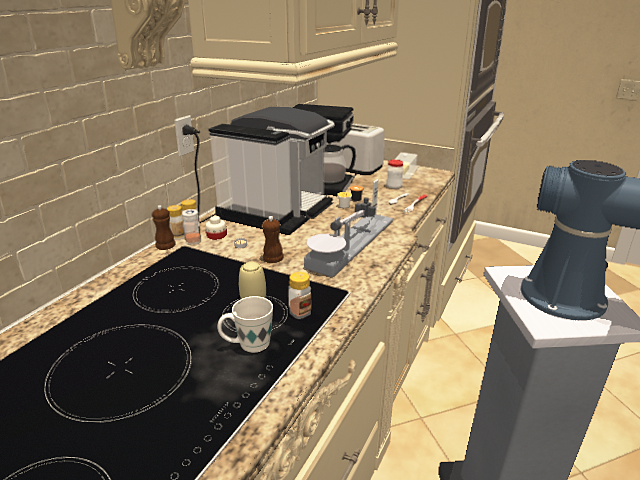

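The scene picture shows the jar with its yellow cap at about (285,200), the shaker at (326,190), the mug at (278,165) and the mill at (378,227). The scale's platform is at (332,246), the poise near (369,315) and the index plate at (397,347). In the side picture the jar is at (300,295) and the platform at (326,246).

```bash
cat > h.py <<'E'
import numpy as np, cv2
from scipy.spatial.transform import Rotation as Ro
def ray(c,p):
    q=cv2.undistortPoints(np.array([[p]],float),np.array(c["intrinsics"]),np.array(c["distortion"]))[0,0]
    d=Ro.from_euler("xyz",c["orientation"],degrees=True).as_matrix()@np.array([q[0],q[1],1]); return np.array(c["xyz"]),d/np.linalg.norm(d)
def plane(c,p,z):
    o,d=ray(c,p); return o+d*(z-o[2])/d[2]
def tri(c1,p1,c2,p2):
    A=np.zeros((3,3));b=np.zeros(3);rs=[ray(c1,p1),ray(c2,p2)]
    for o,d in rs:
        M=np.eye(3)-np.outer(d,d);A+=M;b+=M@o
    x=np.linalg.solve(A,b); return x,[np.linalg.norm(np.cross(x-o,d)) for o,d in rs]
def load(n): return np.load(n+".npy",allow_pickle=True).item()
def proj(c,P):
    R=Ro.from_euler("xyz",c["orientation"],degrees=True).as_matrix()
    v=R.T@(np.array(P)-c["xyz"]); return cv2.projectPoints(v[None],np.zeros(3),np.zeros(3),np.array(c["intrinsics"]),np.array(c["distortion"]))[0][0,0]
E
python3 - <<'E'
from h import *
s=load("scene0");d=load("side0")
for n,c,(x0,y0,x1,y1) in [("s",s,(270,170,420,390)),("d",d,(220,170,400,330))]:
    hsv=cv2.cvtColor(c["img"],cv2.COLOR_RGB2HSV)
    m=cv2.inRange(hsv,(20,150,120),(35,255,255)); k,_,st,ce=cv2.connectedComponentsWithStats(m)
    for i in range(1,k):
        if st[i,4]>25: print(n,"yellow",st[i],ce[i])
    m=cv2.inRange(hsv,(0,0,150),(180,40,255)); k,_,st,ce=cv2.connectedComponentsWithStats(m)
    for i in range(1,k):
        if st[i,4]>150 and x0<ce[i][0]<x1 and y0<ce[i][1]<y1: print(n,"white",st[i],ce[i])
a=cv2.resize(s["img"][225:385,305:415],None,fx=3.6,fy=3.6,interpolation=cv2.INTER_CUBIC)
b=cv2.resize(d["img"][170:330,280:400],None,fx=3.3,fy=3.6,interpolation=cv2.INTER_CUBIC)
cv2.imwrite("pics/c1.png",np.hstack([a,b])[:,:,::-1])
E
```

```text
s yellow [283   0  12  21 166] [288.72289157   9.30120482]
s yellow [296   0  16  14 159] [302.44654088   6.67295597]
s yellow [277 183  15  15 168] [284.0952381  189.50595238]
s yellow [448 352  20  18 274] [457.18613139 360.84306569]
s white [ 312  232   58   74 1078] [338.10111317 256.0742115 ]
s white [ 323  274   82  109 2163] [360.79935275 334.63153028]
s white [371 324  21  30 201] [382.58208955 336.70149254]
d yellow [339 192  12   5  43] [343.79069767 194.        ]
d yellow [182 200  14  10 111] [188.21621622 204.54954955]
d yellow [167 206  14  11  97] [174.42268041 211.29896907]
d yellow [290 272  20  18 255] [299.0745098  280.63529412]
d white [ 220  138   84   77 4054] [259.57400099 175.00518007]
d white [387 171  15  16 161] [393.74534161 178.78881988]
d white [300 191  26  20 257] [309.33463035 199.24513619]
d white [343 214  50  45 714] [366.54901961 232.10644258]
d white [307 233  39  20 574] [326.1445993  242.75261324]
```

View pics/c1.png

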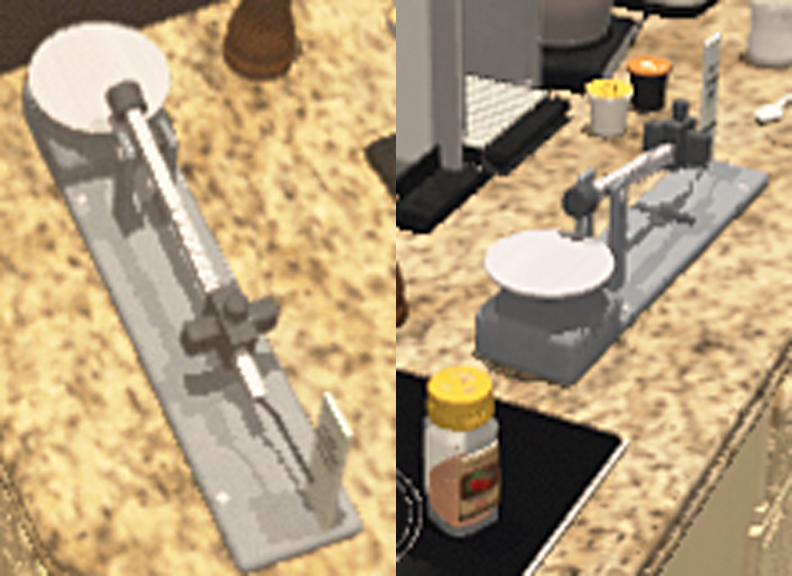

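Run:
```python
from h import *
s=load("scene0");d=load("side0")
S=lambda u,v:(305+u/3.6,225+v/3.6); D=lambda u,v:(280+(u-396)/3.3,170+v/3.6)
print("plat",tri(s,S(99,77),d,D(550,263)),plane(s,S(99,77),.0755),plane(d,D(550,263),.0755))
print("knob",tri(s,S(236,302),d,D(681,106)),)
print("foot end",[plane(s,S(*p),.014) for p in [(247,558),(361,521)]])
print("plate top",[tri(s,S(323,396),d,D(706,38)),tri(s,S(352,430),d,D(716,36))])
print("jarcap",tri(s,(284.5,190),d,(299.3,281)),plane(s,(284.1,189.5),.097))
print("far foot left edge",plane(s,S(65,188),.014),plane(d,D(768,178),.014))
# grip check: mug/shaker/mill bases approx
print("shaker base",plane(s,(327,203),.006),"shaker top",plane(s,(326,178),.104),"mug",plane(s,(278,165),.05),"mill top",plane(s,(380,211),.13))
```

```text
plat (array([ 0.59140727, -0.18283113,  0.07205454]), [np.float64(0.0002316642133152687), np.float64(0.00023166421331522784)]) [ 0.58922689 -0.18445911  0.0755    ] [ 0.59170862 -0.17598605  0.0755    ]
knob (array([ 0.45712238, -0.38401616,  0.1136941 ]), [np.float64(0.0006145449159011214), np.float64(0.0006145449159008757)])
foot end [array([ 0.35721453, -0.46527014,  0.014     ]), array([ 0.42331192, -0.51133392,  0.014     ])]
plate top [(array([ 0.41835883, -0.47202221,  0.13998524]), [np.float64(0.0028132239056328323), np.float64(0.002813223905632748)]), (array([ 0.40748288, -0.49630682,  0.13473103]), [np.float64(0.0007953028724838185), np.float64(0.0007953028724840773)])]
jarcap (array([0.66848685, 0.04004175, 0.09368732]), [np.float64(7.087017589157333e-06), np.float64(7.087017589076934e-06)]) [0.66678004 0.03998724 0.097     ]
far foot left edge [ 0.52923753 -0.19759117  0.014     ] [ 0.35554451 -0.44908097  0.014     ]
shaker base [ 0.77030627 -0.0392645   0.006     ] shaker top [ 0.77134703 -0.03270281  0.104     ] mug [0.77919756 0.15558552 0.05      ] mill top [ 0.72813121 -0.24103123  0.13      ]
```

>>> {"method": "apply_moves", "body": {"steps": [[[0,0,0],[0,0,1],1],[[0,0,0],[0,0,1],1],[[0,0,0],[0,0,1],1],[[0,0,0],[0,0,1],1],[[0,0,0],[0,0,1],1]]}}

```text
time: 0.52
tool_pos: [0.2057, 0.5897, 0.2387]
eef_rot: [-179.9, 0.0, 137.6]
contact_force: [0.2, 0.2, -0.0]
gripper_width: 0.0856
finger_force: 0.0
```

>>> {"method": "apply_moves", "body": {"steps": [[[0,0,0],[0,0,1],1],[[0,0,0],[0,0,1],1],[[0,0,0],[0,0,1],1],[[0,0,0],[0,0,1],1],[[0,0,0],[0,0,1],1]]}}

```text
time: 0.93
tool_pos: [0.2057, 0.5897, 0.2387]
eef_rot: [-179.9, 0.0, 114.7]
contact_force: [0.1, -0.2, 0.5]
gripper_width: 0.0853
finger_force: 0.0
```

>>> {"method": "apply_moves", "body": {"steps": [[[0,0,0],[0,0,1],1],[[0,0,0],[0,0,1],1],[[0,0,0],[0,0,1],1],[[0,0,0],[0,0,1],1],[[0,0,0],[0,0,1],1]]}}

```text
time: 1.35
tool_pos: [0.2057, 0.5897, 0.2387]
eef_rot: [-180.0, 0.1, 91.8]
contact_force: [-1.0, -0.3, -0.9]
gripper_width: 0.0856
finger_force: 0.0
```

>>> {"method": "apply_moves", "body": {"steps": [[[0,0,0],[0,0,1],1],[[0,0,0],[0,0,1],1],[[0,0,0],[0,0,1],1],[[0,0,0],[0,0,1],1],[[0,0,0],[0,0,1],1]]}}

```text
time: 1.77
tool_pos: [0.2057, 0.5897, 0.2387]
eef_rot: [-180.0, 0.1, 68.9]
contact_force: [0.2, -0.3, 0.5]
gripper_width: 0.0855
finger_force: 0.0
```

>>> {"method": "apply_moves", "body": {"steps": [[[0,0,0],[0,0,1],1],[[0,0,0],[0,0,1],1],[[0,0,0],[0,0,0.68],1],[[0,0,0],[0,0,0],1],[[0,0,0],[0,0,0],1]]}}

```text
time: 2.18
tool_pos: [0.2058, 0.5898, 0.2389]
eef_rot: [180.0, 0.1, 56.9]
contact_force: [-0.5, -0.3, -0.9]
gripper_width: 0.0855
finger_force: 0.0
```

>>> {"method": "apply_moves", "body": {"steps": [[[-0.3,0.9,0],[0,0,0],1],[[-0.3,0.9,0],[0,0,0],1],[[-0.3,0.9,0],[0,0,0],1],[[-0.3,0.9,0],[0,0,0],1],[[-0.3,0.9,0],[0,0,0],1]]}}

```text
time: 2.6
tool_pos: [0.2947, 0.4774, 0.2392]
eef_rot: [-180.0, 0.0, 56.9]
contact_force: [0.7, 1.0, 0.2]
gripper_width: 0.0852
finger_force: 0.0
```

>>> {"method": "apply_moves", "body": {"steps": [[[-0.3,0.9,0],[0,0,0],1],[[-0.3,0.9,0],[0,0,0],1],[[-0.3,0.9,0],[0,0,0],1],[[-0.3,0.9,0],[0,0,0],1],[[-0.3,0.9,0],[0,0,0],1]]}}

```text
time: 3.02
tool_pos: [0.3832, 0.3657, 0.2393]
eef_rot: [-180.0, 0.0, 56.9]
contact_force: [0.1, -0.2, 0.1]
gripper_width: 0.0859
finger_force: 0.0
```

>>> {"method": "apply_moves", "body": {"steps": [[[-0.3,0.9,0],[0,0,0],1],[[-0.3,0.9,0],[0,0,0],1],[[-0.3,0.9,0],[0,0,0],1],[[-0.3,0.9,0],[0,0,0],1],[[-0.3,0.9,0],[0,0,0],1]]}}

```text
time: 3.43
tool_pos: [0.4715, 0.2541, 0.2393]
eef_rot: [-180.0, 0.0, 56.9]
contact_force: [0.7, 0.5, 0.5]
gripper_width: 0.0856
finger_force: 0.0
```

>>> {"method": "apply_moves", "body": {"steps": [[[-0.3,0.9,0],[0,0,0],1],[[-0.3,0.9,0],[0,0,0],1],[[-0.3,0.9,0],[0,0,0],1],[[-0.3,0.9,0],[0,0,0],1],[[-0.3,0.9,0],[0,0,0],1]]}}

```text
time: 3.85
tool_pos: [0.5599, 0.1426, 0.2392]
eef_rot: [-180.0, 0.0, 56.9]
contact_force: [0.8, 1.1, -1.0]
gripper_width: 0.0854
finger_force: 0.0
```

>>> {"method": "apply_moves", "body": {"steps": [[[-0.3,0.9,0],[0,0,0],1],[[-0.3,0.9,0],[0,0,0],1],[[-0.3,0.9,0],[0,0,0],1],[[0,1,0],[0,0,0],1],[[0,1,0],[0,0,0],1]]}}

```text
time: 4.27
tool_pos: [0.6629, 0.0426, 0.2392]
eef_rot: [-180.0, 0.0, 56.8]
contact_force: [0.4, 0.2, 0.1]
gripper_width: 0.0851
finger_force: 0.0
```

>>> {"method": "apply_moves", "body": {"steps": [[[0,0.2,0],[0,0,0],1],[[0,0,0],[0,0,0],1],[[0,0,0],[0,0,0],1]]}}

```text
time: 4.52
tool_pos: [0.6666, 0.0409, 0.2386]
eef_rot: [-179.9, 0.0, 56.8]
contact_force: [-0.3, -0.1, -0.6]
gripper_width: 0.0856
finger_force: 0.0
```

Run:
```python
from bench import r, viewer
from h import *
c=viewer.capture("wrist");np.save("w1.npy",c,allow_pickle=True);cv2.imwrite("pics/w1.png",c["img"][:,:,::-1])
hsv=cv2.cvtColor(c["img"],cv2.COLOR_RGB2HSV)
m=cv2.inRange(hsv,(20,150,100),(35,255,255)); k,_,st,ce=cv2.connectedComponentsWithStats(m)
for i in range(1,k):
    if st[i,4]>100: print(st[i],ce[i],plane(c,ce[i],.106))
print(r.observe()["tool_pos"])
```

```text
[297 193  50  18 225] [323.2        200.62222222] [0.680027   0.05753557 0.106     ]
[295 235  38  18 304] [314.03289474 245.59868421] [0.655161   0.03210552 0.106     ]
[0.66606681 0.04152098 0.23877865]
```

View pics/w1.png

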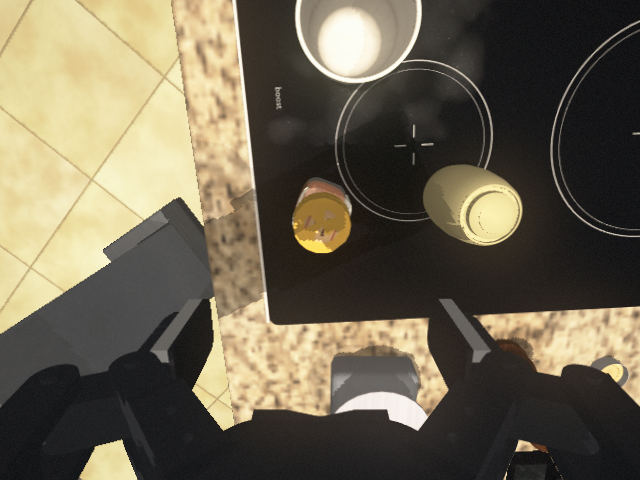

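The wrist view shows the cap centred at about (322,222), 2 mm off the TCP in x and y. The shaker at (490,215) leaves room for the open finger, and the mug is at (358,40). I go down.

>>> {"method": "apply_moves", "body": {"steps": [[[0.07,0.07,0.8],[0,0,0],1],[[0,0,0.8],[0,0,0],1],[[0,0,0.8],[0,0,0],1],[[0,0,0.8],[0,0,0],1],[[0,0,0.8],[0,0,0],1]]}}

```text
time: 4.98
tool_pos: [0.6688, 0.043, 0.1188]
eef_rot: [-180.0, 0.0, 56.9]
contact_force: [-0.3, -0.3, 1.1]
gripper_width: 0.0852
finger_force: 0.0
```

>>> {"method": "apply_moves", "body": {"steps": [[[0,0,0.8],[0,0,0],1],[[0,0,0.8],[0,0,0],1],[[0,0,0.5],[0,0,0],1],[[0,0,0],[0,0,0],1],[[0,0,0],[0,0,0],-1]]}}

```text
time: 5.4
tool_pos: [0.6688, 0.0426, 0.0559]
eef_rot: [-179.9, 0.1, 56.9]
contact_force: [-0.3, 0.5, 0.7]
gripper_width: 0.0755
finger_force: 0.0
```

>>> {"method": "apply_moves", "body": {"steps": [[[0,0,0],[0,0,0],-1],[[0,0,0],[0,0,0],-1],[[0,0,0],[0,0,0],-1],[[0,0,0],[0,0,0],-1],[[0,0,0],[0,0,0],-1]]}}

```text
time: 5.82
tool_pos: [0.6708, 0.0419, 0.0586]
eef_rot: [179.9, -0.1, 56.8]
contact_force: [-2.4, 2.4, 6.1]
gripper_width: 0.047
finger_force: 61.4
```

>>> {"method": "apply_moves", "body": {"steps": [[[0,0,0],[0,0,0],-1],[[0,0,0],[0,0,0],-1],[[0,0,0],[0,0,0],-1]]}}

```text
time: 6.07
tool_pos: [0.6708, 0.0419, 0.0586]
eef_rot: [179.9, -0.1, 56.8]
contact_force: [-2.3, 0.7, 6.8]
gripper_width: 0.0469
finger_force: 61.4
```

>>> {"method": "apply_moves", "body": {"steps": [[[0,0,-0.5],[0,0,0],-1],[[0,0,-0.8],[0,0,0],-1],[[0,0,-0.9],[0,0,0],-1],[[0,0,-0.9],[0,0,0],-1],[[0,0,-0.9],[0,0,0],-1]]}}

```text
time: 6.48
tool_pos: [0.6699, 0.0412, 0.1774]
eef_rot: [-180.0, 0.0, 56.8]
contact_force: [1.1, -0.3, -3.1]
gripper_width: 0.0469
finger_force: 62.6
```

>>> {"method": "apply_moves", "body": {"steps": [[[-0.4,0.1,0],[0,0,0],-1],[[-0.7,0.17,0],[0,0,0],-1],[[-0.8,0.2,0],[0,0,0],-1],[[-0.8,0.2,0],[0,0,0],-1],[[-0.8,0.2,0],[0,0,0],-1]]}}

```text
time: 6.9
tool_pos: [0.6332, -0.062, 0.1753]
eef_rot: [-179.9, 0.1, 56.8]
contact_force: [0.4, -0.3, -3.4]
gripper_width: 0.0468
finger_force: 62.6
```

>>> {"method": "apply_moves", "body": {"steps": [[[-0.8,0.2,0],[0,0,0],-1],[[-0.8,0.2,0],[0,0,0],-1],[[-0.8,0.2,0],[0,0,0],-1],[[-0.8,0.2,0],[0,0,0],-1],[[-0.7,0.2,0],[0,0,0],-1]]}}

```text
time: 7.32
tool_pos: [0.5939, -0.1769, 0.1752]
eef_rot: [-179.9, 0.1, 56.8]
contact_force: [0.6, 0.2, -4.0]
gripper_width: 0.0467
finger_force: 62.6
```

>>> {"method": "apply_moves", "body": {"steps": [[[-0.3,0.1,0],[0,0,0],-1],[[0,0,0],[0,0,0],-1],[[0,0,0],[0,0,0],-1],[[0,0,0],[0,0,0],-1],[[0,0,0],[0,0,0],-1]]}}

```text
time: 7.73
tool_pos: [0.5935, -0.1829, 0.1761]
eef_rot: [-180.0, -0.0, 56.9]
contact_force: [0.3, 0.1, -4.0]
gripper_width: 0.0467
finger_force: 62.6
```

Run:
```python
from bench import r, viewer
from h import *
o=r.observe();print(o["tool_pos"],o["contact_force"])
a=[viewer.capture(n) for n in ("scene","side")]
for n,c in zip(("scene1","side1"),a): np.save(n+".npy",c,allow_pickle=True)
x=cv2.resize(a[0]["img"][190:350,290:430],None,fx=2.8,fy=3,interpolation=cv2.INTER_CUBIC)
y=cv2.resize(a[1]["img"][150:310,270:400],None,fx=3,fy=3,interpolation=cv2.INTER_CUBIC)
cv2.imwrite("pics/c2.png",np.hstack([x,y])[:,:,::-1])
```

```text
[ 0.5935171  -0.18285256  0.17610978] [ 0.29958253  0.08447009 -3.97842887]
```

View pics/c2.png

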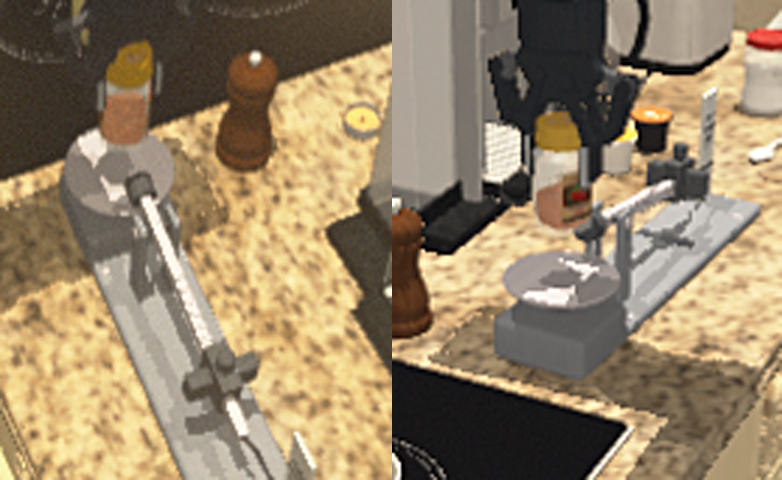

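The jar hangs upright in the gripper above the platform (cap at about (130,60) in the left crop, platform centre at (118,175)). The poise is still far out. I lower it now.

>>> {"method": "apply_moves", "body": {"steps": [[[0,0,0.4],[0,0,0],-1],[[0,0,0.4],[0,0,0],-1],[[0,0,0.4],[0,0,0],-1],[[0,0,0.2],[0,0,0],-1],[[0,0,0],[0,0,0],-1]]}}

```text
time: 8.25
tool_pos: [0.5916, -0.1834, 0.1313]
eef_rot: [-179.7, 0.0, 56.8]
contact_force: [0.1, 0.2, -2.7]
gripper_width: 0.047
finger_force: 62.6
```

>>> {"method": "apply_moves", "body": {"steps": [[[0,0,0.05],[0,0,0],-1],[[0,0,0.05],[0,0,0],-1],[[0,0,0],[0,0,0],-1]]}}

```text
time: 8.5
tool_pos: [0.5935, -0.1846, 0.1314]
eef_rot: [180.0, -0.0, 56.8]
contact_force: [-0.2, -0.9, -2.2]
gripper_width: 0.0467
finger_force: 62.6
```

>>> {"method": "apply_moves", "body": {"steps": [[[0,0,0.03],[0,0,0],-1],[[0,0,0.03],[0,0,0],-1],[[0,0,0],[0,0,0],-1]]}}

```text
time: 8.75
tool_pos: [0.5934, -0.1844, 0.1297]
eef_rot: [180.0, -0.0, 56.8]
contact_force: [-0.3, 0.3, -2.9]
gripper_width: 0.0464
finger_force: 62.6
```

>>> {"method": "apply_moves", "body": {"steps": [[[0,0,0.03],[0,0,0],-1],[[0,0,0.03],[0,0,0],-1],[[0,0,0],[0,0,0],-1],[[0,0,0],[0,0,0],-1]]}}

```text
time: 9.08
tool_pos: [0.5935, -0.1844, 0.128]
eef_rot: [180.0, 0.0, 56.8]
contact_force: [-1.0, 0.8, -0.9]
gripper_width: 0.0468
finger_force: 62.8
```

>>> {"method": "apply_moves", "body": {"steps": [[[0,0,0.03],[0,0,0],-1],[[0,0,0],[0,0,0],-1],[[0,0,0],[0,0,0],-1]]}}

```text
time: 9.33
tool_pos: [0.5935, -0.1844, 0.1272]
eef_rot: [180.0, -0.0, 56.8]
contact_force: [-1.5, -0.1, 1.3]
gripper_width: 0.0469
finger_force: 62.9
```

>>> {"method": "apply_moves", "body": {"steps": [[[0,0,0],[0,0,0],0.3],[[0,0,0],[0,0,0],0.3],[[0,0,0],[0,0,0],0.7],[[0,0,0],[0,0,0],1],[[0,0,0],[0,0,0],1]]}}

```text
time: 9.75
tool_pos: [0.5934, -0.1844, 0.1268]
eef_rot: [180.0, -0.0, 56.8]
contact_force: [0.2, 0.6, 0.2]
gripper_width: 0.0852
finger_force: 0.0
```

>>> {"method": "apply_moves", "body": {"steps": [[[0,0,0],[0,0,0],1],[[0,0,0],[0,0,0],1],[[0,0,0],[0,0,0],1],[[0,0,0],[0,0,0],1],[[0,0,-0.3],[0,0,0],1]]}}

```text
time: 10.17
tool_pos: [0.5921, -0.1838, 0.1344]
eef_rot: [-179.8, 0.0, 56.8]
contact_force: [-0.6, -0.2, -0.5]
gripper_width: 0.0853
finger_force: 0.0
```

>>> {"method": "apply_moves", "body": {"steps": [[[0,0,-0.9],[0,0,0],1],[[0,0,-0.9],[0,0,0],1],[[0,0,-0.9],[0,0,0],1],[[0,0,-0.5],[0,0,0],1],[[0,0,0],[0,0,0],1]]}}

```text
time: 10.58
tool_pos: [0.5958, -0.1855, 0.237]
eef_rot: [179.4, -0.1, 56.8]
contact_force: [0.5, -0.1, 0.8]
gripper_width: 0.0854
finger_force: 0.0
```

Run:
```python
from bench import r, viewer
from h import *
o=r.observe();print(o["time"],o["tool_pos"],o["contact_force"])
a=[viewer.capture(n) for n in ("scene","side","wrist")]
for n,c in zip(("scene2","side2","wrist2"),a): np.save(n+".npy",c,allow_pickle=True)
x=cv2.resize(a[0]["img"][220:380,300:420],None,fx=3.6,fy=3.6,interpolation=cv2.INTER_CUBIC)
y=cv2.resize(a[1]["img"][160:288,290:390],None,fx=3.6,fy=4.5,interpolation=cv2.INTER_CUBIC)
cv2.imwrite("pics/c3.png",np.hstack([x,y])[:,:,::-1])
```

```text
10.5833 [ 0.59577369 -0.18548196  0.23696711] [ 0.47592171 -0.124507    0.77171058]
```

View pics/c3.png

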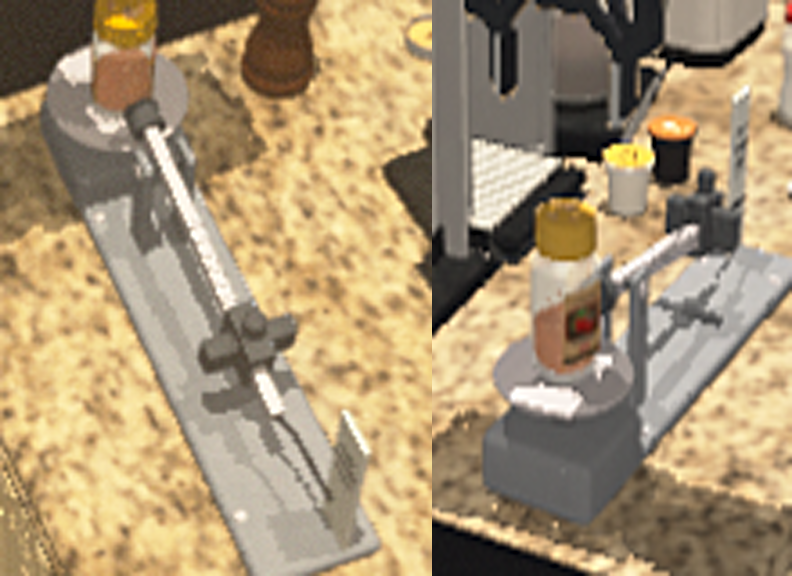

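The jar stands free and upright near the platform's middle, at (125,60) in the left crop and (565,290) in the right. The poise at (250,335) is still out and the beam rests on the + stop.

>>> {"method": "apply_moves", "body": {"steps": [[[-0.5,0,0],[0,0,0],1],[[-0.9,0,0],[0,0,0],1],[[-0.9,0,0],[0,0,0],1],[[-0.9,0,0],[0,0,0],1],[[-0.9,0,0],[0,0,0],0]]}}

```text
time: 11.15
tool_pos: [0.5239, -0.2882, 0.23]
eef_rot: [-179.8, 0.0, 56.8]
contact_force: [0.7, 0.0, 0.3]
gripper_width: 0.0758
finger_force: 0.0
```

>>> {"method": "apply_moves", "body": {"steps": [[[-0.9,0,0],[0,0,0],0],[[-0.9,0,0],[0,0,0],0],[[-0.9,0,0],[0,0,0],-0.06],[[-0.9,0,0],[0,0,0],-0.06],[[-0.9,0,0],[0,0,0],-0.06]]}}

```text
time: 11.57
tool_pos: [0.4497, -0.4011, 0.23]
eef_rot: [-179.8, -0.0, 56.8]
contact_force: [0.4, -0.2, 0.2]
gripper_width: 0.0403
finger_force: 0.0
```

>>> {"method": "apply_moves", "body": {"steps": [[[-0.1,-0.15,0],[0,0,0],-0.06],[[0,0,0],[0,0,0],-0.06],[[0,0,0],[0,0,0],-0.06],[[0,0,0],[0,0,0],-0.06]]}}

```text
time: 11.9
tool_pos: [0.4466, -0.3992, 0.2311]
eef_rot: [-179.9, -0.1, 56.8]
contact_force: [0.4, 0.7, -0.3]
gripper_width: 0.0402
finger_force: 0.0
```

Run:
```python
from bench import r, viewer
from h import *
o=r.observe();print(o["time"],o["tool_pos"],o["eef_rot"],o["contact_force"],o["gripper_width"])
c=viewer.capture("wrist");np.save("w3.npy",c,allow_pickle=True);cv2.imwrite("pics/w3.png",c["img"][:,:,::-1]); print(c["xyz"],c["orientation"])
```

```text
11.9 [ 0.44659607 -0.39920134  0.23109345] [-1.79904305e+02 -5.78391926e-02  5.68339900e+01] [ 0.4248521   0.70226313 -0.30103401] 0.040237905006022805
[ 0.4866244  -0.33827439  0.36624857] [ 1.63552252e+02  7.14566677e-02 -3.31103594e+01]
```

View pics/w3.png

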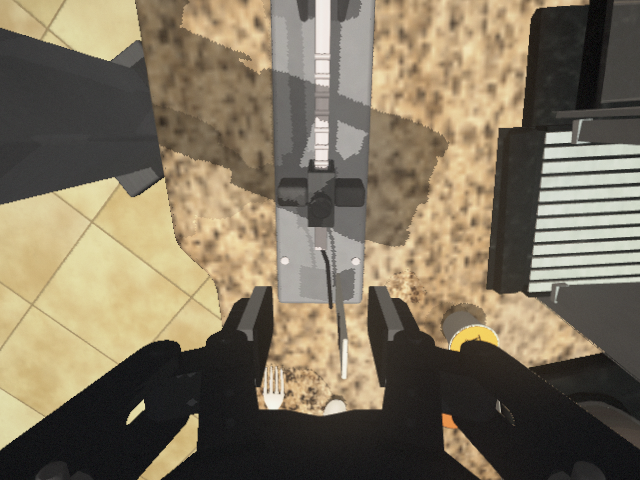

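The wrist view shows the beam running straight up the picture at column 321–323. The wings run from column 278 to 365 at rows 178–206, and the index plate is between the fingers at (344,355).

Run:
```python
from h import *
c=load("w3"); R=Ro.from_euler("xyz",[180,0,56.83],degrees=True).as_matrix(); T=np.array([.4466,-.3992,.2311])
f=lambda p,z:(np.round(plane(c,p,z),4),np.round(R.T@(plane(c,p,z)-T)*1000,1))
for n,p,z in [("wings",(321.5,192),.095),("wingL",(278,192),.095),("wingR",(365,192),.095),("knob",(320,203),.119),("saddle far",(321,162),.104),("saddle near",(319,226),.100),("foot L",(277,298),.014),("foot R",(363,302),.014),("foot L far",(272,60),.014),("footRfar",(375,60),.014),("beam@top",(323,20),.105),("beam out",(320,240),.083)]: print(n,*f(p,z))
```

```text
wings [ 0.4624 -0.3769  0.095 ] [ 27.3   1.  136.1]
wingL [ 0.4353 -0.3592  0.095 ] [ 27.3 -31.3 136.1]
wingR [ 0.4894 -0.3945  0.095 ] [ 27.4  33.3 136.1]
knob [ 0.4595 -0.3793  0.119 ] [ 2.380e+01 -1.000e-01  1.121e+02]
saddle far [ 0.4745 -0.3576  0.104 ] [ 50.    0.6 127.1]
saddle near [ 0.4473 -0.3966  0.1   ] [  2.5  -0.8 131.1]
foot L [ 0.3547 -0.4569  0.014 ] [-98.6 -45.3 217.1]
foot R [ 0.4281 -0.5102  0.014 ] [-103.1   45.3  217.1]
foot L far [ 0.4825 -0.2667  0.014 ] [130.6 -42.5 217.1]
footRfar [ 0.5583 -0.3161  0.014 ] [130.7  48.  217.1]
beam@top [ 0.5241 -0.2837  0.105 ] [139.1   1.7 126.1]
beam out [ 0.4391 -0.4106  0.083 ] [-1.360e+01 -1.000e-01  1.481e+02]
```

>>> {"method": "apply_moves", "body": {"steps": [[[-0.05,0.02,0.9],[0,0,0.15],-0.06],[[0,0,0.9],[0,0,0],-0.06],[[0,0,0.9],[0,0,0],-0.06],[[0,0,0.9],[0,0,0],-0.06],[[0,0,0.7],[0,0,0],-0.06]]}}

```text
time: 12.37
tool_pos: [0.4467, -0.4001, 0.1009]
eef_rot: [-179.9, -0.0, 56.2]
contact_force: [0.2, -0.1, -0.8]
gripper_width: 0.0401
finger_force: 0.0
```

>>> {"method": "apply_moves", "body": {"steps": [[[0,0,0.4],[0,0,0],-0.06],[[0,0,0],[0,0,0],-0.06],[[0,0,0],[0,0,0],-0.06]]}}

```text
time: 12.62
tool_pos: [0.4469, -0.4013, 0.0907]
eef_rot: [-180.0, -0.0, 56.2]
contact_force: [-0.2, -0.2, 0.8]
gripper_width: 0.0401
finger_force: 0.0
```

>>> {"method": "apply_moves", "body": {"steps": [[[0.05,0,0],[0,0,0],-0.06],[[0.05,0,0],[0,0,0],-0.06],[[0.05,0,0],[0,0,0],-0.06],[[0,0,0],[0,0,0],-0.06]]}}

```text
time: 12.95
tool_pos: [0.4495, -0.3983, 0.092]
eef_rot: [179.9, 0.0, 56.1]
contact_force: [0.0, -0.5, -0.4]
gripper_width: 0.0399
finger_force: 0.0
```

Run:
```python
from bench import r, viewer
from h import *
o=r.observe();print(o["time"],o["tool_pos"],o["eef_rot"],o["contact_force"],o["gripper_width"])
c=viewer.capture("wrist");np.save("w4.npy",c,allow_pickle=True);s=viewer.capture("scene")
x=cv2.resize(s["img"][270:390,320:440],None,fx=4,fy=4,interpolation=cv2.INTER_CUBIC)
y=c["img"][:,160:480]
cv2.imwrite("pics/w4.png",np.hstack([y,x])[:,:,::-1])
```

```text
12.95 [ 0.44946564 -0.3982593   0.09200254] [1.79887136e+02 3.11590480e-02 5.61360712e+01] [ 0.03982733 -0.53252153 -0.3653726 ] 0.039908202264160315
```

View pics/w4.png

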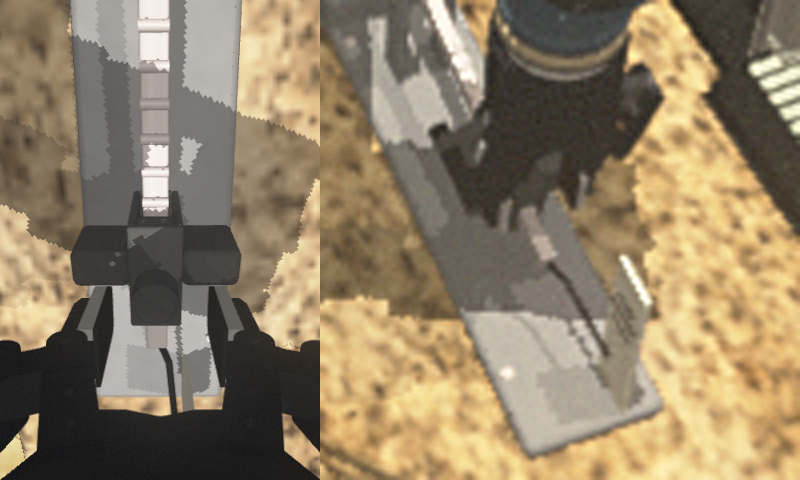

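The fingers stand astride the beam, just outside the wings. The wings run from column 72 to 240 and the finger inner faces are at about 112 and 208, centred. I push gently.

>>> {"method": "apply_moves", "body": {"steps": [[[0.05,0,0],[0,0,0],-0.06],[[0.05,0,0],[0,0,0],-0.06],[[0.05,0,0],[0,0,0],-0.06]]}}

```text
time: 13.3
tool_pos: [0.4514, -0.3944, 0.0909]
eef_rot: [180.0, 0.0, 56.1]
contact_force: [-0.1, -0.7, 0.2]
gripper_width: 0.0399
finger_force: 0.0
```

>>> {"method": "apply_moves", "body": {"steps": [[[0.05,0,0],[0,0,0],-0.06],[[0.05,0,0],[0,0,0],-0.06],[[0.05,0,0],[0,0,0],-0.06]]}}

```text
time: 13.55
tool_pos: [0.4537, -0.3916, 0.091]
eef_rot: [180.0, 0.1, 56.2]
contact_force: [-2.6, -2.9, 1.1]
gripper_width: 0.0402
finger_force: 2.0
```

>>> {"method": "apply_moves", "body": {"steps": [[[0.05,0,0],[0,0,0],-0.06],[[0.05,0,0],[0,0,0],-0.06],[[0,0,0],[0,0,0],-0.06]]}}

```text
time: 13.8
tool_pos: [0.4558, -0.3876, 0.0908]
eef_rot: [-180.0, -0.1, 56.1]
contact_force: [0.3, -0.0, 0.9]
gripper_width: 0.0401
finger_force: 0.4
```

>>> {"method": "apply_moves", "body": {"steps": [[[0.05,0,0],[0,0,0],-0.06],[[0.05,0,0],[0,0,0],-0.06],[[0.05,0,0],[0,0,0],-0.06],[[0.05,0,0],[0,0,0],-0.06],[[0.05,0,0],[0,0,0],-0.06]]}}

```text
time: 14.22
tool_pos: [0.4595, -0.3821, 0.0908]
eef_rot: [-180.0, 0.1, 56.2]
contact_force: [-1.6, -3.2, 1.1]
gripper_width: 0.0402
finger_force: 1.8
```

>>> {"method": "apply_moves", "body": {"steps": [[[0.05,0,0],[0,0,0],-0.06],[[0.05,0,0],[0,0,0],-0.06]]}}

```text
time: 14.38
tool_pos: [0.4615, -0.3803, 0.0912]
eef_rot: [179.9, 0.1, 56.1]
contact_force: [-1.8, -2.2, 1.7]
gripper_width: 0.0403
finger_force: 1.3
```

>>> {"method": "apply_moves", "body": {"steps": [[[0.04,0,0],[0,0,0],-0.06],[[0,0,0],[0,0,0],-0.06],[[0,0,0],[0,0,0],-0.06]]}}

```text
time: 14.63
tool_pos: [0.4622, -0.3779, 0.0907]
eef_rot: [-180.0, -0.0, 56.1]
contact_force: [-0.0, -0.7, 0.3]
gripper_width: 0.0401
finger_force: 0.2
```

```bash
cat > look.py <<'E'
from bench import r, viewer
from h import *
import sys
o=r.observe();print(o["time"],o["tool_pos"],o["contact_force"])
k=sys.argv[1]
for n in ("wrist","scene","side"):
    c=viewer.capture(n);np.save(f"{n}_{k}.npy",c,allow_pickle=True)
    if n=="wrist":
        # dark rows along left wing column strip vs. foot grey
        g=cv2.cvtColor(c["img"],cv2.COLOR_RGB2GRAY)
        col=g[100:330,245:270].mean(1); print("wing strip",[int(v) for v in col[::6]])
    if n=="scene":
        print("xyz ok")
E
python3 look.py a
```

```text
14.6333 [ 0.46221097 -0.37786368  0.09069351] [-0.0018232  -0.71614675  0.34292254]
wing strip [112, 110, 114, 113, 112, 112, 112, 115, 114, 116, 116, 117, 117, 107, 96, 96, 95, 94, 93, 93, 93, 93, 56, 51, 50, 50, 50, 58, 58, 58, 57, 57, 54, 68, 69, 69, 64, 60, 55]
xyz ok
```

>>> {"method": "apply_moves", "body": {"steps": [[[-0.2,0,0],[0,0,0],-0.06],[[-0.15,0,0],[0,0,0],-0.06],[[0,0,0],[0,0,0],-0.06],[[0,0,0],[0,0,0],-0.06],[[0,0,0],[0,0,0],-0.06]]}}

```text
time: 15.2
tool_pos: [0.456, -0.3873, 0.0908]
eef_rot: [-180.0, -0.0, 56.1]
contact_force: [-0.2, -0.2, 0.3]
gripper_width: 0.0402
finger_force: 0.0
```

>>> {"method": "apply_moves", "body": {"steps": [[[0,0,0],[0,0,0],-0.06],[[0,0,0],[0,0,0],-0.06],[[0,0,0],[0,0,0],-0.06],[[0,0,0],[0,0,0],-0.06],[[0,0,0],[0,0,0],-0.06]]}}

```text
time: 15.62
tool_pos: [0.4563, -0.3871, 0.0908]
eef_rot: [-180.0, 0.0, 56.1]
contact_force: [0.7, 0.0, 0.3]
gripper_width: 0.0403
finger_force: 0.0
```

```bash
cat >> look.py <<'E'
# pointer: project beam-plane points at 215..262 mm from pivot for each angle, find darkest line
P0=np.array([.591,-.183]);yd=np.array([.552,.834]);yd/=np.linalg.norm(yd)
piv=P0-.090*yd
def dark(c,ang,dx=0):
    g=cv2.cvtColor(c["img"],cv2.COLOR_RGB2GRAY).astype(np.float32);v=[]
    for d in np.linspace(.215,.258,20):
        q=piv-yd*d*np.cos(ang)+dx*np.array([yd[1],-yd[0]]); p=proj(c,[q[0],q[1],.098-d*np.sin(ang)])
        v.append(cv2.getRectSubPix(g,(1,1),(float(p[0]),float(p[1])))[0,0])
    return np.mean(v)
A=np.arange(-.2,.21,.025)
for k2 in ("scene0","scene_"+k):
    c=load(k2)
    for dx in(-.006,-.003,0,.003,.006): print(k2,dx,[int(dark(c,a,dx)) for a in A])
s0=load("scene0")["img"];s=load("scene_"+k)["img"]
crop=lambda i:cv2.resize(i[290:390,340:430],None,fx=4.4,fy=5,interpolation=cv2.INTER_CUBIC)
cv2.imwrite(f"pics/p_{k}.png",np.hstack([crop(s0),crop(s)])[:,:,::-1])
E
python3 look.py b
```

```text
15.6167 [ 0.45625818 -0.3870669   0.09083312] [0.68361049 0.0129862  0.30457207]
wing strip [112, 111, 112, 111, 112, 112, 114, 114, 116, 114, 103, 103, 102, 98, 94, 93, 93, 93, 50, 50, 50, 50, 57, 57, 57, 57, 57, 57, 101, 123, 164, 131, 106, 69, 70, 70, 65, 60, 56]
xyz ok
scene0 -0.006 [169, 180, 192, 196, 196, 195, 192, 161, 115, 128, 177, 196, 185, 171, 171, 172, 175]
scene0 -0.003 [188, 177, 181, 195, 196, 196, 196, 195, 177, 126, 112, 158, 192, 190, 175, 173, 176]
scene0 0 [193, 195, 185, 180, 192, 196, 196, 196, 197, 189, 147, 107, 133, 180, 192, 180, 173]
scene0 0.003 [198, 195, 198, 193, 178, 187, 195, 195, 195, 196, 194, 168, 118, 115, 160, 188, 186]
scene0 0.006 [201, 199, 196, 197, 197, 178, 178, 189, 191, 191, 192, 193, 180, 139, 111, 137, 176]
scene_b -0.006 [120, 121, 122, 122, 126, 134, 137, 113, 92, 119, 156, 166, 157, 152, 162, 169, 174]
scene_b -0.003 [124, 120, 120, 122, 124, 132, 139, 145, 130, 97, 106, 148, 170, 165, 154, 161, 170]
scene_b 0 [122, 125, 120, 118, 122, 130, 137, 144, 151, 147, 111, 97, 133, 169, 173, 161, 159]
scene_b 0.003 [124, 124, 127, 123, 117, 125, 135, 141, 148, 154, 157, 130, 98, 116, 157, 177, 170]
scene_b 0.006 [128, 126, 125, 128, 128, 119, 125, 134, 142, 148, 154, 159, 147, 109, 103, 139, 172]
```

View pics/p_b.png

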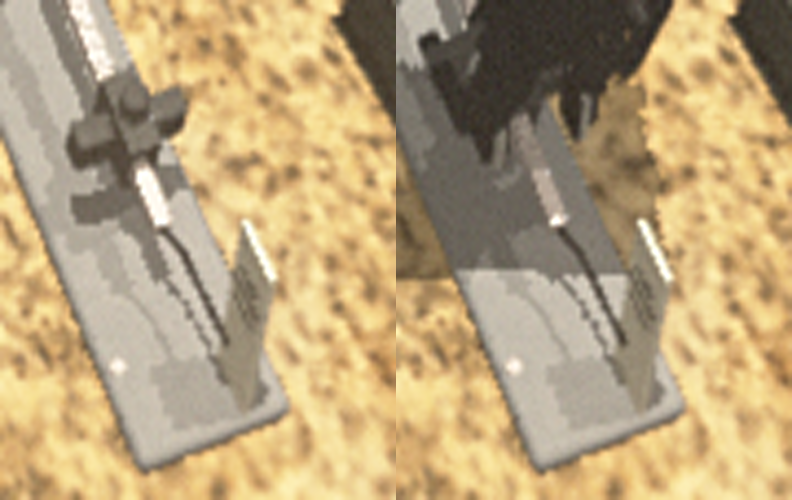

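In both crops the pointer meets the plate at the same low place (about (225,345)), so the beam is still on the + stop after two notches. I push on one notch at a time.

>>> {"method": "apply_moves", "body": {"steps": [[[0.2,0,0],[0,0,0],-0.06],[[0.2,0,0],[0,0,0],-0.06],[[0.05,0,0],[0,0,0],-0.06],[[0.05,0,0],[0,0,0],-0.06],[[0.05,0,0],[0,0,0],-0.06]]}}

```text
time: 16.18
tool_pos: [0.4657, -0.3731, 0.0908]
eef_rot: [-180.0, 0.0, 56.1]
contact_force: [0.4, 0.3, 0.3]
gripper_width: 0.04
finger_force: 0.0
```

>>> {"method": "apply_moves", "body": {"steps": [[[0.05,0,0],[0,0,0],-0.06],[[0.05,0,0],[0,0,0],-0.06],[[0.05,0,0],[0,0,0],-0.06]]}}

```text
time: 16.43
tool_pos: [0.4679, -0.3702, 0.0909]
eef_rot: [180.0, 0.0, 56.1]
contact_force: [-0.7, -1.4, 1.0]
gripper_width: 0.0405
finger_force: 0.8
```

>>> {"method": "apply_moves", "body": {"steps": [[[0.05,0,0],[0,0,0],-0.06],[[0,0,0],[0,0,0],-0.06],[[0,0,0],[0,0,0],-0.06]]}}

```text
time: 16.68
tool_pos: [0.4689, -0.3682, 0.0908]
eef_rot: [-180.0, -0.0, 56.1]
contact_force: [-0.4, -0.7, -0.3]
gripper_width: 0.0399
finger_force: 0.2
```

>>> {"method": "apply_moves", "body": {"steps": [[[0.03,0,0],[0,0,0],-0.06],[[-0.2,0,0],[0,0,0],-0.06],[[-0.15,0,0],[0,0,0],-0.06],[[0,0,0],[0,0,0],-0.06],[[0,0,0],[0,0,0],-0.06]]}}

```text
time: 17.1
tool_pos: [0.4631, -0.3768, 0.0908]
eef_rot: [-180.0, -0.0, 56.1]
contact_force: [-0.9, 0.7, -0.0]
gripper_width: 0.04
finger_force: 0.0
```

>>> {"method": "apply_moves", "body": {"steps": [[[0,0,0],[0,0,0],-0.06],[[0,0,0],[0,0,0],-0.06],[[0,0,0],[0,0,0],-0.06],[[0,0,0],[0,0,0],-0.06],[[0,0,0],[0,0,0],-0.06]]}}

```text
time: 17.52
tool_pos: [0.4635, -0.3763, 0.0908]
eef_rot: [-180.0, -0.0, 56.1]
contact_force: [-0.7, 1.2, 0.2]
gripper_width: 0.04
finger_force: 0.0
```

```bash
sed -i '/^A=np.arange/,$d' look.py
cat >> look.py <<'E'
A=np.arange(-.2,.2,.01)
for k2 in ("scene0","scene_b","scene_"+k):
    v=np.array([dark(load(k2),a,.0058) for a in A]); i=v.argmin(); print(k2,"angle",A[i],int(v[i]),[int(x) for x in v[::3]])
cw=load("wrist_"+k); g=cv2.cvtColor(cw["img"],cv2.COLOR_RGB2GRAY)
print("wing front row", 100+int(np.argmax(g[100:330,245:270].mean(1)<75)))
E
python3 look.py c
```

```text
17.5167 [ 0.46346346 -0.37634531  0.09081806] [-0.68123663  1.18049961  0.15020085]
wing strip [111, 110, 111, 110, 111, 110, 112, 109, 113, 110, 100, 99, 100, 98, 96, 96, 95, 95, 94, 93, 50, 49, 49, 54, 58, 58, 58, 58, 58, 57, 161, 129, 104, 69, 70, 70, 65, 60, 56]
xyz ok
scene0 angle 0.1500000000000003 111 [201, 198, 196, 199, 181, 180, 191, 192, 192, 193, 177, 126, 118, 166]
scene_b angle 0.1400000000000003 99 [128, 125, 126, 129, 119, 126, 137, 145, 153, 158, 144, 102, 119, 164]
scene_c angle 0.07000000000000023 99 [129, 127, 127, 130, 127, 142, 158, 162, 133, 99, 136, 178, 191, 189]
wing front row 215
```

The beam is now free at about +0.07 rad, so one more notch should bring it near level.

>>> {"method": "apply_moves", "body": {"steps": [[[0.2,0,0],[0,0,0],-0.06],[[0.2,0,0],[0,0,0],-0.06],[[0.05,0,0],[0,0,0],-0.06],[[0.05,0,0],[0,0,0],-0.06],[[0.05,0,0],[0,0,0],-0.06]]}}

```text
time: 18.08
tool_pos: [0.4728, -0.3625, 0.0908]
eef_rot: [180.0, 0.0, 56.2]
contact_force: [-1.8, -3.2, 0.3]
gripper_width: 0.0404
finger_force: 1.4
```

>>> {"method": "apply_moves", "body": {"steps": [[[0.05,0,0],[0,0,0],-0.06],[[0.05,0,0],[0,0,0],-0.06]]}}

```text
time: 18.25
tool_pos: [0.4743, -0.3608, 0.091]
eef_rot: [180.0, 0.1, 56.1]
contact_force: [-0.6, -1.4, 1.1]
gripper_width: 0.0403
finger_force: 0.9
```

>>> {"method": "apply_moves", "body": {"steps": [[[0.05,0,0],[0,0,0],-0.06],[[0,0,0],[0,0,0],-0.06]]}}

```text
time: 18.42
tool_pos: [0.4753, -0.3588, 0.0908]
eef_rot: [180.0, -0.0, 56.1]
contact_force: [0.2, -1.0, 0.7]
gripper_width: 0.0399
finger_force: 0.3
```

```bash
python3 look.py d
```

```text
18.4167 [ 0.47530209 -0.35884208  0.0908476 ] [ 0.17494038 -1.0368348   0.74391518]
wing strip [112, 112, 112, 111, 112, 112, 114, 112, 112, 114, 116, 115, 115, 101, 97, 97, 98, 98, 98, 97, 97, 96, 96, 96, 51, 51, 50, 51, 54, 58, 59, 58, 58, 57, 57, 69, 64, 59, 54]
xyz ok
scene0 angle 0.1500000000000003 111 [201, 198, 196, 199, 181, 180, 191, 192, 192, 193, 177, 126, 118, 166]
scene_b angle 0.1400000000000003 99 [128, 125, 126, 129, 119, 126, 137, 145, 153, 158, 144, 102, 119, 164]
scene_d angle 0.07000000000000023 108 [138, 147, 156, 162, 157, 173, 190, 189, 156, 108, 139, 182, 193, 190]
wing front row 242
```

>>> {"method": "apply_moves", "body": {"steps": [[[0.05,0,0],[0,0,0],-0.06],[[0,0,0],[0,0,0],-0.06],[[0,0,0],[0,0,0],-0.06]]}}

```text
time: 18.82
tool_pos: [0.476, -0.3574, 0.0907]
eef_rot: [-180.0, -0.0, 56.1]
contact_force: [-0.3, -0.5, -0.0]
gripper_width: 0.04
finger_force: 0.0
```

```bash
python3 look.py e | grep -v scene0
```

```text
18.8167 [ 0.47595151 -0.35744535  0.09071569] [-0.34089473 -0.50192566 -0.0089746 ]
wing strip [111, 111, 114, 112, 110, 111, 113, 114, 114, 114, 114, 114, 111, 97, 97, 97, 97, 98, 98, 97, 97, 96, 97, 96, 96, 50, 50, 50, 50, 58, 59, 59, 58, 58, 57, 54, 64, 58, 54]
xyz ok
scene_b angle 0.1400000000000003 99 [128, 125, 126, 129, 119, 126, 137, 145, 153, 158, 144, 102, 119, 164]
scene_e angle 0.0400000000000002 107 [142, 150, 158, 168, 160, 175, 187, 140, 107, 155, 188, 190, 189, 183]
wing front row 246
```

>>> {"method": "apply_moves", "body": {"steps": [[[-0.2,0,0],[0,0,0],-0.06],[[-0.15,0,0],[0,0,0],-0.06],[[0,0,0],[0,0,0],-0.06],[[0,0,0],[0,0,0],-0.06],[[0,0,0],[0,0,0],-0.06]]}}

```text
time: 19.38
tool_pos: [0.4699, -0.3667, 0.0908]
eef_rot: [-180.0, -0.0, 56.1]
contact_force: [0.7, -0.7, -0.2]
gripper_width: 0.0403
finger_force: 0.0
```

>>> {"method": "apply_moves", "body": {"steps": [[[0,0,0],[0,0,0],-0.06],[[0,0,0],[0,0,0],-0.06],[[0,0,0],[0,0,0],-0.06],[[0,0,0],[0,0,0],-0.06],[[0,0,0],[0,0,0],-0.06]]}}

```text
time: 19.8
tool_pos: [0.4702, -0.3664, 0.0908]
eef_rot: [180.0, 0.0, 56.1]
contact_force: [0.4, -0.4, 0.4]
gripper_width: 0.0404
finger_force: 0.0
```

```bash
python3 look.py f | grep -v scene0
python3 - <<'E'
from h import *
ims=[load(f"wrist_{k}")["img"][60:300,200:440] for k in "bcf"]
cv2.imwrite("pics/wf.png",np.hstack(ims)[:,:,::-1])
E
```

```text
19.8 [ 0.47015901 -0.36639603  0.09081103] [ 0.35962674 -0.39229862  0.36894596]
wing strip [111, 107, 112, 111, 111, 110, 111, 111, 110, 105, 97, 97, 97, 97, 98, 98, 97, 97, 97, 97, 96, 49, 50, 50, 56, 59, 59, 62, 63, 59, 58, 54, 109, 69, 70, 70, 66, 61, 55]
xyz ok
scene_b angle 0.1400000000000003 99 [128, 125, 126, 129, 119, 126, 137, 145, 153, 158, 144, 102, 119, 164]
scene_f angle -0.009999999999999842 100 [128, 130, 142, 149, 143, 147, 110, 112, 169, 192, 189, 188, 188, 180]
wing front row 223
```

The beam reads about −0.01 rad. I lift the hand clear and check once more.

>>> {"method": "apply_moves", "body": {"steps": [[[0,0,-0.4],[0,0,0],-0.06],[[0,0,-0.8],[0,0,0],-0.06],[[0,0,-0.8],[0,0,0],-0.06],[[0,0,-0.9],[0,0,0],-0.06],[[0,0,-0.9],[0,0,0],-0.06]]}}

```text
time: 20.37
tool_pos: [0.4699, -0.3663, 0.2067]
eef_rot: [-180.0, -0.0, 56.1]
contact_force: [-0.4, -1.1, 1.1]
gripper_width: 0.0402
finger_force: 0.0
```

>>> {"method": "apply_moves", "body": {"steps": [[[0,0,-0.5],[0,0,0],-0.06],[[0,0,0],[0,0,0],-0.06],[[0,0,0],[0,0,0],-0.06],[[0,0,0],[0,0,0],-0.06],[[0,0,0],[0,0,0],-0.06]]}}

```text
time: 20.78
tool_pos: [0.4693, -0.3657, 0.2184]
eef_rot: [-179.8, -0.0, 56.1]
contact_force: [-0.9, 0.7, -0.2]
gripper_width: 0.0404
finger_force: 0.0
```

>>> {"method": "apply_moves", "body": {"steps": [[[0,0,0],[0,0,0],-0.06],[[0,0,0],[0,0,0],-0.06],[[0,0,0],[0,0,0],-0.06],[[0,0,0],[0,0,0],-0.06],[[0,0,0],[0,0,0],-0.06]]}}

```text
time: 21.2
tool_pos: [0.4701, -0.3664, 0.2195]
eef_rot: [-180.0, -0.0, 56.1]
contact_force: [-0.2, -0.4, -0.6]
gripper_width: 0.0401
finger_force: 0.0
```

```bash
python3 look.py g | grep -v scene0; python3 look.py g2 | grep scene_g
python3 - <<'E'
from h import *
s=load("scene_g2")["img"][220:390,300:430];d=load("side_g2")["img"][140:310,270:400]
cv2.imwrite("pics/fin.png",cv2.resize(np.hstack([s,d]),None,fx=3,fy=3,interpolation=cv2.INTER_CUBIC)[:,:,::-1])
E
```

```text
21.2 [ 0.47005602 -0.36643743  0.2194774 ] [-0.22650278 -0.42877616 -0.63084729]
wing strip [108, 111, 115, 107, 110, 122, 130, 113, 113, 117, 105, 102, 97, 98, 101, 111, 102, 97, 160, 190, 194, 180, 172, 174, 164, 176, 182, 157, 146, 147, 163, 144, 114, 70, 70, 70, 65, 60, 55]
xyz ok
scene_b angle 0.1400000000000003 99 [128, 125, 126, 129, 119, 126, 137, 145, 153, 158, 144, 102, 119, 164]
scene_g angle 1.6653345369377348e-16 107 [138, 144, 152, 163, 158, 163, 123, 116, 171, 191, 190, 190, 189, 181]
wing front row 298
scene_g2 angle 1.6653345369377348e-16 106 [138, 143, 152, 163, 158, 163, 123, 116, 171, 191, 189, 189, 189, 181]
```

View pics/fin.png

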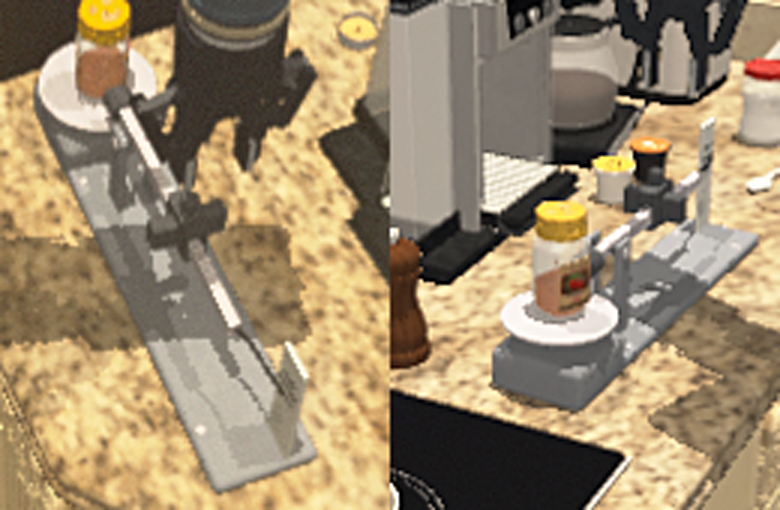

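The jar stands upright on the platform at (103,60). The beam is steady at about 0 rad, the pointer meets the plate at about (283,395), and the hand is clear. I hand in.

```bash
python3 -c "
from bench import sign_off
print(sign_off())"
```

```text
the job is handed in; nothing more can be done
None
```

The jar stands upright and let go on the platform, the poise went in four notches, and the beam rested at about 0 rad by my image reading with the hand clear; I handed in at about 21 s, and the hand-in returned no verdict.

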